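# Open the air valve under the bench shelf

### The job

Open the blow-off air at the little wooden shelf on the bench: turn the knob with the blue lever, under the shelf's front edge, counter-clockwise (seen from above) until the lever lies under the green mark on its white dial, then let go of it. Leave the knob with the orange lever as it is set.

Things in the scene. Friction and masses are not known exactly. Their poses are not given: they have to be found in the camera images.
- air_knob (a joint): Angle of the blue-levered knob, rad, stops at 0 and 1.57. At 0 its lever points 45 degrees left of straight out of the shelf (seen from the robot); it grows counter-clockwise from above, so the post moves right; 0.785 is straight out. The green mark, a radial stripe 30x8 mm on the white dial (radius 66), is centred at 1.15. No spring; 0.1 Nm of friction holds it.
- air_post (a point): On the axis of the upright blue round finger post, diameter 14, top 148 mm above the bench, at the end of the flat lever (14 wide, top 89). The point is 18 mm below its top (130 above the bench): where to grip. Moves on a level circle of radius 92 mm about air_hub, in front of the shelf; fingertips down to 105 mm above the bench clear the dial.
- air_hub (a point): On the vertical axis of the blue-levered knob (black, diameter 46, under the board), but at the height of air_post. Its -x axis points straight out of the shelf to the robot, y along the front edge, which is 20 mm ahead of it. The wooden shelf (460 wide, 160 deep, top 120 mm above the bench) is fixed; parts up to 30 mm high lie on its back half.
- lamp_post (a point): The same point on the orange post of the second knob under the same shelf, alike in all but colour, its axis 220 mm to the left or right of the blue one's. Not to be moved. Mind the fixed furniture at the left: a power driver hangs from a balance arm over a jig about 0.41 m ahead and 0.58 m to the left of the robot; draw back from it before swinging to the front.

How it is judged:
By the outcome, as a careful person would: the job done as asked, in the order asked, and still so for the second after the job is handed in, with the robot touching nothing.
It also fails if it takes over 32 s, if anything falls off the work surface, if the arm or the gripper's body presses on something with over 40 N, if the wrist force passes 120 N, or if a joint passes its speed limit or range.

### The arm

A 6-joint arm with a two-finger parallel gripper is mounted at the origin on a cart in front of the work surface, level with it; the furniture and walls round the work are solid. World frame = base frame: x ahead of the robot, y to its left, z up, the work surface at z = 0. Lengths are in mm, angles in rad, forces in N, time in s.
With the tool pointing down it reaches from about 350 to 975 mm from the base axis. Payload 7.1 kg.
Tool frame: the origin (TCP) lies between the finger pads; the fingertips stand 17 mm ahead of it and the grasp point (between the pads) lies 2 mm behind it; z points along the fingers, y is the line along which they close (so a half turn about z gives the same grasp; the last joint's range is limited). The gripper opens to 88 mm and grips with 3 to 60 N. Pads are 20 mm wide; open, the fingers measure 115 mm over their backs; the gripper's body (75 mm by 178 mm) begins 61 mm behind the grasp point.
Start: joints at [-1.119, 0.423, 1.63, -0, 1.089, -0.019], TCP at [283.513, -556.978, 239.675] pointing down, gripper open.
Joint ranges: [-3, 3], [-0.9, 2.11], [0.09, 2.58], [-1.31, 4.45], [0.11, 2.69], [-2.54, 2.54]. Speed limits (rad/s): [2.39, 2.39, 3.01, 3.14, 3.14, 3.14].

### API

Orientations are given as a rotation vector (axis times angle).
In Python, from workcell import ctrl, viewer, sensors, ticket gives the robot as it stands (ctrl), with the cameras (viewer), the readings (sensors) and the job (ticket).
- The arm moves only by the tool nudge_tcp, called after "Emit:" in YAML: its name, and indented under it one key for each argument. Schema: {"type":"object","properties":{"ticks":{"type":"object","properties":{"moves":{"type":"array","items":{"type":"array","items":{"type":"number"},"minItems":6,"maxItems":6},"minItems":1,"maxItems":5}},"additionalProperties":false,"required":["moves"]},"jaw":{"type":"number"},"only":{"type":"string"},"quiet":{"type":"boolean"},"lines":{"type":"string"}},"required":["ticks"],"additionalProperties":false}. ticks is an object whose key "moves" holds a list of rows, 1 to 5 of them, each of 6 numbers: dx, dy, dz in fractions of the full range, 1 being 300 mm, then a rotation vector rx, ry, rz in shares of 45 degrees (1.0 is 45 degrees); each row shifts and turns the commanded pose from where the row before left it, along the tool's axes as they then stand; what a row does not reach is not made up. A row lasts 1/12 s, in which the tool goes at most 41.7 mm and 0.125 rad, less where a joint would pass 70% of its speed; a pose out of reach is approached as far as the arm can. jaw is the finger opening in mm, set as the call begins (left out keeps the last). The fingers move at their own pace and stop on an object; the grip force is fixed at half the most. Time passes only in rows, so rows that do not move let the fingers close. The tool returns the time, the measured TCP pose, the force, the opening and the grip force at its end. only (a regular expression) keeps the lines of the reply that match it, lines (a string "A,B") keeps lines A to B, and quiet returns only ok. A shift or turn number past 1, either way, is cut back to 1. Input that does not fit is refused with a message, and nothing moves.
- sensors.get_obs(): the state, without advancing time (a new reading comes with each control period).
- viewer.get_image(name): name is "scene" or "top"; returns a dict with "img" (480x640x3 uint8, red, green, blue), "fx", "fy", "cx", "cy" (pixels), "R" (3x3) and "t" (3): a world point X has camera coordinates R X + t. Camera axes: x right, y down, z forward; pixel columns grow to the right and rows downward; lengths in mm; the calibration is good to about 2 mm. A picture is of the moment at which its call begins. There is no depth.
- ticket.close_job(): hands the job in; it is judged then, once.
The state is a dict: "t": time; "qpos": joint angles; "qvel": joint speeds; "joint_torque": joint torques, N m; "ee_pos": TCP position; "orientation": TCP orientation; "ft_force": force on the tool from outside, world axes, zero at the start; "moment": the same for the moment, N m; "width": finger opening in mm; "grasp_force": force on a finger pad.
Only numpy, scipy, OpenCV 4.12 (cv2) and the standard library are available. Lean on these libraries where they do the work, as an engineer would, in place of code of your own. Each camera call takes 0.05 s, during which the arm holds its last target. There are 200 camera calls.

## Working session

There is one attempt and no reset: what is moved stays moved. The work goes in short steps, Python scripts to look and compute and a tool call to move; the robot and the scene stay as the last step left them, time stands still between calls to the robot, and variables do not carry over. Pictures are saved under pics/ and viewed, at most 10 in all, crops included, and the job is handed in when it is done.

```bash
mkdir -p pics; ls
```

Run:
```python
from workcell import ctrl, viewer, sensors, ticket
import cv2
for n in("scene","top"):
    d=viewer.get_image(n); cv2.imwrite(f"pics/{n}0.png",d["img"][:,:,::-1]); print(n,d["fx"],d["cx"],d["cy"],d["R"],d["t"])
o=sensors.get_obs(); print(o["t"],o["ee_pos"],o["orientation"],o["width"])
```

```text
pics
workcell.py
scene 519.0256936521125 316.892760723244 235.7406011419264 [[-0.49500764 -0.86886319 -0.00664831]
 [-0.67915587  0.39167767 -0.6207543 ]
 [ 0.54195455 -0.30276289 -0.78397698]] [297.84297554 468.61801537 595.47462522]
top 479.3183608806298 312.29136789508584 237.37191243017213 [[ 0.02325754 -0.99870794  0.04518327]
 [-0.99344555 -0.02814717 -0.1107866 ]
 [ 0.11191524 -0.0423105  -0.9928166 ]] [-39.35870131 599.17688556 897.54258903]
0.1 [ 283.2970565  -556.56706848  238.94947112] [-3.05363314e+00 -7.32381854e-01  5.05069020e-04] 87.85796661973122
```

View pics/scene0.png

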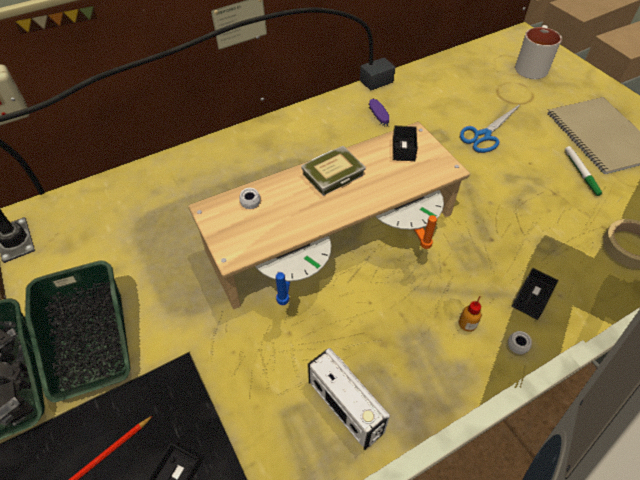

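View pics/top0.png

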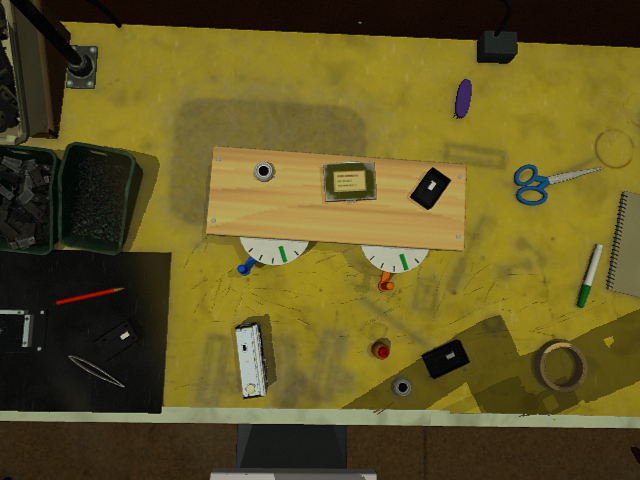

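The scene view has the blue post at about (282,288), its green mark at (312,262), and the orange post at (428,232). In the top view the blue post is at (243,268), the mark at (283,254), and the orange post at (386,284). A white box lies at (250,360) in the top view. I'll zoom in on the blue post next.

Create h.py:
```python
import numpy as np, cv2
from workcell import ctrl, viewer, sensors, ticket
def mask(img,c):
    h=cv2.cvtColor(img,cv2.COLOR_RGB2HSV)
    r={"blue":((105,150,60),(125,255,255)),"orange":((5,200,120),(13,255,255)),"green":((55,120,60),(85,255,255))}[c]
    return cv2.inRange(h,*map(np.array,r))
def ray(d,u,v):
    R=np.array(d["R"]);t=np.array(d["t"]);C=-R.T@t
    w=R.T@np.array([(u-d["cx"])/d["fx"],(v-d["cy"])/d["fy"],1]);return C,w/np.linalg.norm(w)
def plane(d,uv,z):
    C,w=ray(d,*uv);return C+w*(z-C[2])/w[2]
def tri(d1,p1,d2,p2):
    C,a=ray(d1,*p1);D,b=ray(d2,*p2)
    s=np.linalg.lstsq(np.c_[a,-b],D-C,rcond=None)[0];P,Q=C+a*s[0],D+b*s[1]
    return (P+Q)/2,np.linalg.norm(P-Q)
```

Run:
```python
from h import *
S=viewer.get_image("scene");T=viewer.get_image("top")
for n,d in(("s",S),("t",T)):
    for c in("blue","orange","green"):
        k,l,st,ce=cv2.connectedComponentsWithStats(mask(d["img"],c))
        print(n,c,[(st[i].tolist(),ce[i].round(1).tolist()) for i in range(1,k) if st[i][4]>25])
print("cam",ray(S,0,0)[0],ray(T,0,0)[0])
a=cv2.resize(S["img"][255:315,250:340],None,fx=8,fy=8,interpolation=0)
b=cv2.resize(T["img"][225:285,225:315],None,fx=8,fy=8,interpolation=0)
cv2.imwrite("pics/a.png",a[:,:,::-1]);cv2.imwrite("pics/b.png",b[:,:,::-1])
```

```text
s blue [([276, 273, 14, 32, 312], [281.9, 289.0])]
s orange [([415, 216, 22, 33, 320], [426.7, 232.9])]
s green [([585, 176, 16, 19, 128], [593.1, 184.6]), ([421, 208, 13, 7, 33], [426.5, 211.3]), ([305, 257, 15, 11, 54], [311.9, 261.6])]
t blue [([238, 257, 18, 18, 146], [246.3, 265.8])]
t orange [([379, 275, 10, 16, 38], [382.2, 282.7])]
t green [([279, 246, 8, 16, 60], [282.4, 253.5]), ([400, 254, 8, 16, 64], [403.5, 261.6]), ([579, 285, 12, 22, 119], [584.0, 295.0])]
cam [142.97904133 255.52519753 759.71519588] [495.71630562  15.532758   959.25430645]
```

View pics/a.png

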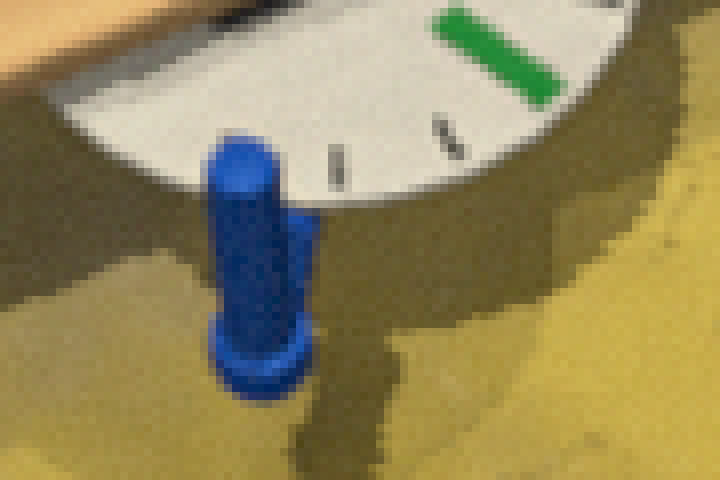

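View pics/b.png

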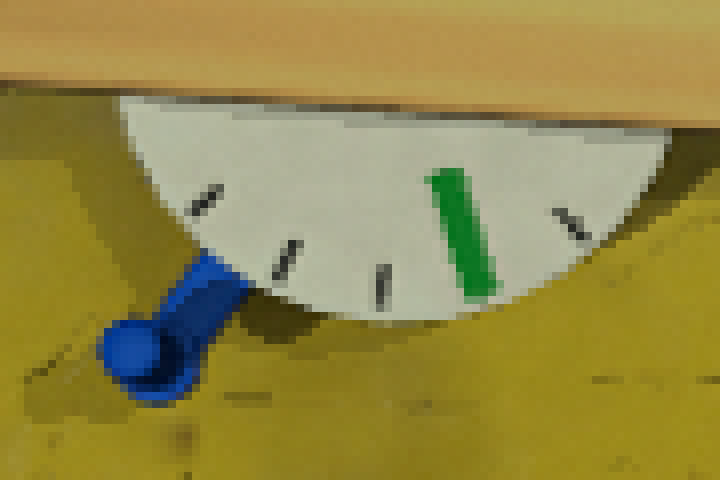

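The crops show the post top centre at scene (279.9,275.1) and top (241.1,268.0). The mark's ends are at top crop (447,172)-(481,295) and scene crop (452,20)-(547,95). Next I'll triangulate the post, fit the dial circle and take the direction of the shelf's front edge.

Run:
```python
from h import *
from scipy.optimize import least_squares
S=viewer.get_image("scene");T=viewer.get_image("top")
f=lambda x,y,a,b:(x/8-.5+a,y/8-.5+b)
P,e=tri(S,f(243,165,250,255),T,f(133,348,225,225));print("post top",P.round(1),e)
for n,s,t in(("in",(452,22),(447,172)),("out",(547,95),(481,295))):
    print("mark",n,*tri(S,f(*s,250,255),T,f(*t,225,225)))
G,_=tri(S,(311.9,261.6),T,(282.4,253.5));print("mark c",G);z=G[2]
# shelf front corners top view, height from 2 views: front-left, front-right
hs=cv2.cvtColor(T["img"],cv2.COLOR_RGB2HSV)
L=plane(T,f(0,80,225,225),120);Rr=plane(T,f(720,128,225,225),120);print("edge",L,Rr)
yax=(L-Rr)[:2];yax/=np.linalg.norm(yax);out=np.array([-yax[1],yax[0]]);out*=-np.sign(out[0]);print("out",out)
for n,d,(a,b) in(("t",T,(225,225)),("s",S,(250,255))):
    im=d["img"];h=cv2.cvtColor(im,cv2.COLOR_RGB2HSV)
    m=cv2.inRange(h,np.array((0,0,130)),np.array((179,60,255)))
    k,l,st,ce=cv2.connectedComponentsWithStats(m)
    q=(283,258) if n=="t" else (295,270)
    i=np.argmin([np.hypot(*(c-q)) if s[4]>200 else 1e9 for c,s in zip(ce,st)])
    c=max(cv2.findContours((l==i).astype(np.uint8),cv2.RETR_EXTERNAL,cv2.CHAIN_APPROX_NONE)[0],key=len)[:,0]
    W=np.array([plane(d,p,z)[:2] for p in c.astype(float)])
    r=least_squares(lambda p:np.hypot(*(W-p).T)-66,G[:2]+[40,20],loss="soft_l1",f_scale=.7)
    res=np.hypot(*(W-r.x).T)-66;H=r.x
    print(n,len(c),st[i],"hub",H,"inl",(abs(res)<2).sum())
    ang=lambda v:np.arctan2(out[0]*v[1]-out[1]*v[0],out@v)+np.pi/4
    print(" post r",np.hypot(*(P[:2]-H)),"ang",ang(P[:2]-H),"mark",ang(G[:2]-H),np.hypot(*(G[:2]-H)), "edge dist",out@(L[:2]-H))
```

```text
post top [532.   99.6 145.3] 0.43585204654512805
mark in [575.49727674  35.26376337  92.63782958] 1.992342378208217
mark out [548.30279698  27.70719859  95.53604392] 0.3775540141345634
mark c [562.08196168  31.52735419  94.37438218]
edge [591.02130427 133.63260893 120.        ] [584.88505009 -24.25819297 120.        ]
out [-0.99924565  0.03883459]
t 148 [ 240  237   69   28 1180] hub [610.25409717  46.96485892] inl 78
 post r 94.31795107005581 ang 0.2324804735852356 mark 1.1343676221035714 50.58528630302039 edge dist 22.583991644714914
s 170 [ 258  239   73   42 1468] hub [609.69552916  46.01589077] inl 45
 post r 94.39012032911249 ang 0.22083505602051678 mark 1.1196343623887481 49.769162152753516 edge dist 22.062697787261513
```

The measured values agree with the text:

| Quantity | Measured | Given |
|---|---|---|
| Post top height | 145 mm | 148 mm |
| Post radius | 94 mm | 92 mm |
| Front edge ahead of hub | 22 mm | 20 mm |
| Mark angle | 1.13 | 1.15 |

The hub is at about (608.8, 46.6). The post is at about (532, 99.4) and its target is about (521.7, 17). I'll first turn the tool square to the world, which takes rz +0.47.

Careful with the scale: shifts go in shares of 300 mm and turns go in shares of 45 degrees. That gives: 0.12 rad / 0.7854 = 0.1528.

Emit:
nudge_tcp:
  ticks: {"moves":[[0,0,0,0,0,0.1528],[0,0,0,0,0,0.1528],[0,0,0,0,0,0.1528],[0,0,0,0,0,0.1401],[0,0,0,0,0,0]]}
  jaw: 60

```text
t: 0.72
ee_pos: [283.5, -556.9, 239.6]
orientation: [-3.142, 0.005, 0.0]
ft_force: [0.2, 0.2, 0.2]
width: 60.6
grasp_force: 0.0
```

```bash
python3 -c "
from workcell import ctrl, viewer, sensors, ticket
print(sensors.get_obs()['qpos'])"
```

```text
[-1.11899422e+00  4.23126222e-01  1.62997240e+00  3.36006029e-06
  1.08855365e+00  4.54877727e-01]
```

Emit:
nudge_tcp:
  ticks: {"moves":[[0.0467,-0.1233,0,0,0,0],[0.0467,-0.1233,0,0,0,0],[0.0467,-0.1233,0,0,0,0],[0.0467,-0.1233,0,0,0,0],[0.0467,-0.1233,0,0,0,0]]}

```text
t: 1.13
ee_pos: [353.6, -370.3, 239.7]
orientation: [3.141, 0.006, 0.0]
ft_force: [-0.3, 0.8, 0.7]
width: 59.8
grasp_force: 0.0
```

Emit:
nudge_tcp:
  ticks: {"moves":[[0.0467,-0.1233,0,0,0,0],[0.0467,-0.1233,0,0,0,0],[0.0467,-0.1233,0,0,0,0],[0.0467,-0.1233,0,0,0,0],[0.0467,-0.1233,0,0,0,0]]}

```text
t: 1.55
ee_pos: [423.5, -185.1, 240.0]
orientation: [3.141, 0.007, 0.001]
ft_force: [1.0, -0.8, 0.4]
width: 60.1
grasp_force: 0.0
```

Emit:
nudge_tcp:
  ticks: {"moves":[[0.0467,-0.1233,0,0,0,0],[0.0467,-0.1233,0,0,0,0],[0.0467,-0.1233,0,0,0,0],[0.0467,-0.1233,0,0,0,0],[0.0467,-0.1233,0,0,0,0]]}

```text
t: 1.97
ee_pos: [493.4, 0.2, 239.9]
orientation: [3.142, 0.008, 0.001]
ft_force: [0.6, -1.5, 0.5]
width: 59.9
grasp_force: 0.0
```

Next to (532, 99.2), then down to z = 130 in two stages, pausing at 170.

Scaled: 35 mm / 300 = 0.1167, -33 mm / 300 = -0.11.

Emit:
nudge_tcp:
  ticks: {"moves":[[0.0433,-0.11,0,0,0,0],[0.0433,-0.11,0,0,0,0],[0.042,-0.11,0,0,0,0],[0,0,0.1167,0,0,0],[0,0,0.1167,0,0,0]]}

```text
t: 2.38
ee_pos: [534.1, 99.7, 170.7]
orientation: [-3.14, -0.013, -0.01]
ft_force: [0.2, -0.8, -0.2]
width: 60.0
grasp_force: 0.0
```

Emit:
nudge_tcp:
  ticks: {"moves":[[0,0,0,0,0,0]]}

```text
t: 2.47
ee_pos: [527.8, 97.4, 164.4]
orientation: [3.14, 0.009, -0.015]
ft_force: [-0.7, -0.6, -0.3]
width: 59.7
grasp_force: 0.0
```

Run:
```python
from h import *
import cv2
S=viewer.get_image("scene");T=viewer.get_image("top")
a=cv2.resize(S["img"][205:325,220:340],None,fx=5,fy=5);b=cv2.resize(T["img"][195:315,185:225+40],None,fx=5,fy=5)
cv2.imwrite("pics/c.png",np.hstack([a[:600,:400],b[:,:400]])[:,:,::-1])
```

```text
(no output)
```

View pics/c.png

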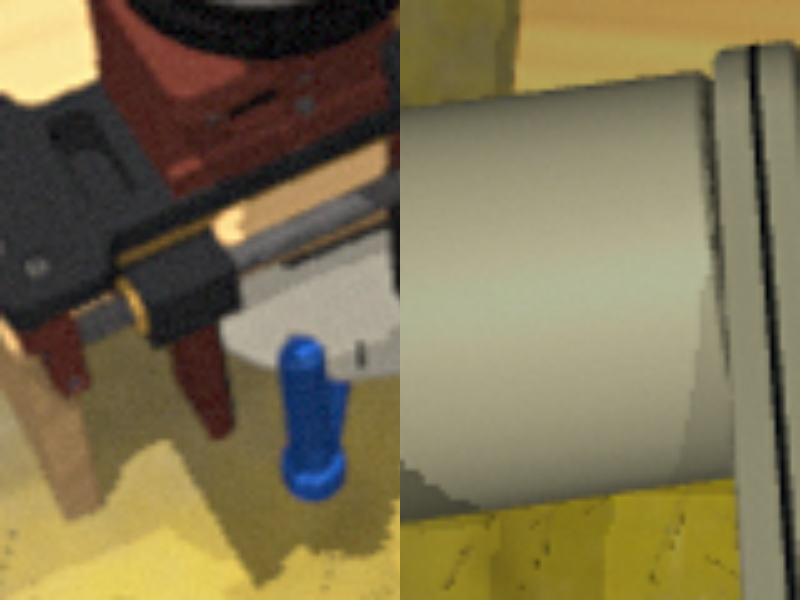

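The crop shows the left finger's tip at about scene (264,291), with the post top at (280,275). The right finger is outside the crop. I'll check numerically with ray casts at tip height while the arm settles.

Emit:
nudge_tcp:
  ticks: {"moves":[[0,0,0,0,0,0],[0,0,0,0,0,0]]}

```text
t: 2.73
ee_pos: [532.9, 97.0, 171.8]
orientation: [-3.141, -0.001, -0.005]
ft_force: [0.3, -0.1, 1.3]
width: 59.8
grasp_force: 0.0
```

Run:
```python
from h import *
import cv2
S=viewer.get_image("scene");o=sensors.get_obs();z=o["ee_pos"][2]-17;print(o["ee_pos"],o["width"])
print("left tip",plane(S,(264,291),z),"post top",plane(S,(279.9,275.1),148))
R=np.array(S["R"]);t=np.array(S["t"])
for dy in(-37,-30,0,30,37):
    c=R@(np.array([o["ee_pos"][0],o["ee_pos"][1]+dy,z]))+t;print(dy,S["fx"]*c[0]/c[2]+S["cx"],S["fy"]*c[1]/c[2]+S["cy"])
cv2.imwrite("pics/d.png",cv2.resize(S["img"][180:330,220:370],None,fx=4,fy=4)[:,:,::-1])
```

```text
[532.87787858  97.01356355 171.75696928] 59.77675916470974
left tip [513.40232218 132.65322903 154.75696928] post top [530.17831751 100.02634783 148.        ]
-37 303.57652509605936 259.5399405613938
-30 299.2879153918586 261.52400333697045
0 280.62748613524684 270.1569789672919
30 261.499167135221 279.00641696817434
37 256.96667801500166 281.1033070011668
```

View pics/d.png

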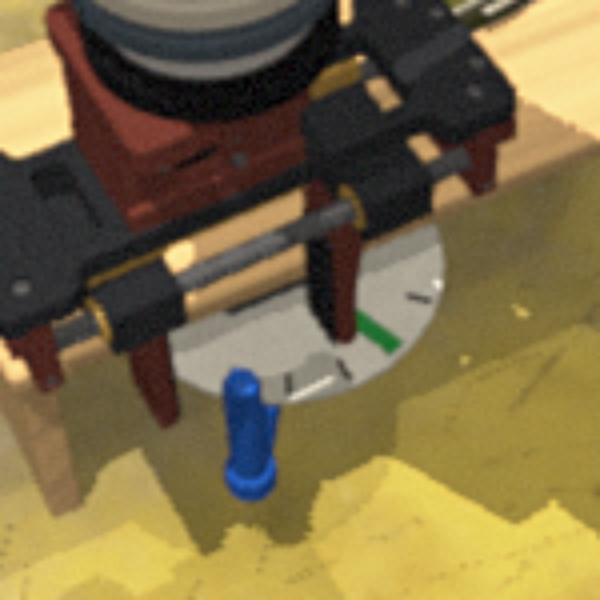

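The fingers straddle the post: tips at about (262,286) and (306,265), post top at (280,274.5) between them. I'll go down to z = 130 and close.

Scaled: 20 mm / 300 = 0.0667, -1 mm / 300 = -0.0033.

Emit:
nudge_tcp:
  ticks: {"moves":[[0,-0.0033,0.0667,0,0,0],[0,-0.0033,0.0667,0,0,0],[0,0,0,0,0,0],[0,0,0,0,0,0]]}

```text
t: 3.12
ee_pos: [531.6, 99.0, 130.3]
orientation: [3.142, 0.001, -0.001]
ft_force: [1.0, -0.3, -0.4]
width: 60.2
grasp_force: 0.0
```

Emit:
nudge_tcp:
  ticks: {"moves":[[0,0,0,0,0,0],[0,0,0,0,0,0],[0,0,0,0,0,0],[0,0,0,0,0,0]]}
  jaw: 5

```text
t: 3.45
ee_pos: [532.1, 99.3, 130.6]
orientation: [-3.141, -0.001, -0.002]
ft_force: [0.5, 0.5, -0.2]
width: 36.9
grasp_force: 0.0
```

Emit:
nudge_tcp:
  ticks: {"moves":[[0,0,0,0,0,0],[0,0,0,0,0,0],[0,0,0,0,0,0]]}

```text
t: 3.7
ee_pos: [531.6, 99.2, 129.8]
orientation: [-3.142, -0.001, -0.0]
ft_force: [-0.3, 1.1, 0.3]
width: 17.1
grasp_force: 0.0
```

Emit:
nudge_tcp:
  ticks: {"moves":[[0,0,0,0,0,0],[0,0,0,0,0,0],[0,0,0,0,0,0]]}

```text
t: 3.95
ee_pos: [531.4, 99.4, 129.7]
orientation: [-3.141, -0.001, 0.001]
ft_force: [-1.3, 2.5, 1.8]
width: 13.3
grasp_force: 30.0
```

Emit:
nudge_tcp:
  ticks: {"moves":[[-0.008,0.012,0,0,0,0],[-0.0073,0.0127,0,0,0,0],[-0.0067,0.0127,0,0,0,0],[-0.006,0.013,0,0,0,0],[0,0,0,0,0,0]]}

```text
t: 4.37
ee_pos: [521.9, 84.1, 129.6]
orientation: [-3.141, -0.002, 0.003]
ft_force: [-4.6, 4.4, 3.8]
width: 13.5
grasp_force: 30.0
```

The post is gripped at an opening of 13.3 mm and the forces are low. I'll continue along the arc.

Scaled: 8.7 mm / 300 = 0.029, 8.5 mm / 300 = 0.0283.

Emit:
nudge_tcp:
  ticks: {"moves":[[-0.0103,0.0267,0,0,0,0],[-0.0077,0.0277,0,0,0,0],[-0.0053,0.0283,0,0,0,0],[-0.0027,0.0283,0,0,0,0],[0,0.029,0,0,0,0]]}

```text
t: 4.78
ee_pos: [514.4, 42.0, 129.6]
orientation: [-3.141, -0.002, 0.002]
ft_force: [-1.1, 3.5, 1.6]
width: 13.4
grasp_force: 30.0
```

Emit:
nudge_tcp:
  ticks: {"moves":[[0.0027,0.0287,0,0,0,0],[0.0053,0.028,0,0,0,0],[0.008,0.0277,0,0,0,0],[0,0,0,0,0,0],[0,0,0,0,0,0]]}

```text
t: 5.2
ee_pos: [520.3, 15.8, 129.7]
orientation: [3.141, -0.0, -0.0]
ft_force: [-3.4, -1.0, 4.9]
width: 13.5
grasp_force: 30.0
```

At the target; I'll release, lift and look.

Emit:
nudge_tcp:
  ticks: {"moves":[[0,0,0,0,0,0],[0,0,0,0,0,0],[0,0,0,0,0,0],[0,0,0,0,0,0],[0,0,0,0,0,0]]}
  jaw: 60

```text
t: 5.62
ee_pos: [520.4, 17.0, 129.6]
orientation: [-3.142, -0.002, -0.0]
ft_force: [-0.4, 0.2, 0.5]
width: 43.3
grasp_force: 0.0
```

Emit:
nudge_tcp:
  ticks: {"moves":[[0,0,0,0,0,0],[0,0,0,0,0,0],[0,0,0,0,0,0]]}

```text
t: 5.87
ee_pos: [520.3, 16.9, 129.7]
orientation: [3.142, 0.001, 0.0]
ft_force: [0.3, 0.3, -0.7]
width: 59.3
grasp_force: 0.0
```

Emit:
nudge_tcp:
  ticks: {"moves":[[0,0,-0.0833,0,0,0],[0,0,-0.1167,0,0,0],[0,0,-0.1333,0,0,0],[0,0,-0.1333,0,0,0],[0,0,0,0,0,0]]}

```text
t: 6.28
ee_pos: [524.3, 16.9, 277.3]
orientation: [-3.141, -0.001, -0.02]
ft_force: [1.1, -0.4, 0.9]
width: 59.7
grasp_force: 0.0
```

Emit:
nudge_tcp:
  ticks: {"moves":[[-0.0467,0.1233,0,0,0,0],[-0.0467,0.1233,0,0,0,0],[-0.0467,0.1233,0,0,0,0],[-0.0467,0.1233,0,0,0,0],[-0.0467,0.1233,0,0,0,0]]}

```text
t: 6.7
ee_pos: [449.5, -169.6, 269.7]
orientation: [3.141, 0.002, 0.001]
ft_force: [1.8, 0.1, 0.9]
width: 59.8
grasp_force: 0.0
```

Emit:
nudge_tcp:
  ticks: {"moves":[[-0.0467,0.1233,0,0,0,0],[-0.0467,0.1233,0,0,0,0],[-0.0467,0.1233,0,0,0,0],[-0.0467,0.1233,0,0,0,0],[0,0,0,0,0,0]]}

```text
t: 7.12
ee_pos: [392.6, -321.6, 269.8]
orientation: [3.139, -0.006, 0.001]
ft_force: [-0.1, 0.4, 0.9]
width: 60.3
grasp_force: 0.0
```

Run:
```python
from h import *
S=viewer.get_image("scene");T=viewer.get_image("top")
a=cv2.resize(S["img"][235:310,250:350],None,fx=4,fy=4,interpolation=0);b=cv2.resize(T["img"][225:300,225:325],None,fx=4,fy=4,interpolation=0)
cv2.imwrite("pics/e.png",np.hstack([a,b])[:,:,::-1])
for n,d in(("s",S),("t",T)):
    for c in("blue","orange"):
        k,l,st,ce=cv2.connectedComponentsWithStats(mask(d["img"],c))
        print(n,c,[(st[i].tolist(),ce[i].round(1).tolist()) for i in range(1,k) if st[i][4]>25])
```

```text
s blue [([317, 254, 23, 33, 364], [331.6, 271.4])]
s orange [([415, 216, 22, 33, 326], [426.7, 232.7])]
t blue [([284, 263, 12, 20, 147], [289.4, 272.7])]
t orange [([379, 275, 10, 16, 41], [382.5, 282.5])]
```

View pics/e.png

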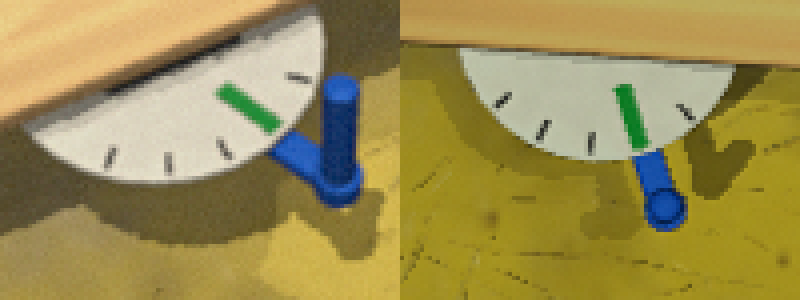

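The lever lies just past the mark's line: in the top crop it leaves the dial at about (650,155), against about (643,153) for the mark's line. I'll measure the angle.

Run:
```python
from h import *
S=viewer.get_image("scene");T=viewer.get_image("top")
f=lambda x,y,a,b:(x/4-.5+a,y/4-.5+b)
P,e=tri(S,f(342,85,250,235),T,f(266,206,225,225));print(P,e)
out=np.array([-.99925,.0388])
ang=lambda v:np.arctan2(out[0]*v[1]-out[1]*v[0],out@v)+np.pi/4
P0=np.array([532,99.6])
c=np.array([608.8,46.6])
print(ang(P[:2]-c),np.hypot(*(P[:2]-c)),"chord",np.hypot(*(P[:2]-P0)))
# lever/mark at the dial rim: top view, mark axis by PCA and lever flat centre
m=mask(T["img"],"green");m[:,:225]=0;m[:,325:]=0
q=np.argwhere(m[:,:])[:,::-1].astype(float)
W=np.array([plane(T,p,95)[:2] for p in q]);mu=W.mean(0);v=np.linalg.svd(W-mu)[2][0];v*=-np.sign(v[0]);print("mark",mu,"dir ang",ang(v),"from hub",ang(mu-c))
b=mask(T["img"],"blue")
for r in range(263,269):
    x=np.flatnonzero(b[r]);w=plane(T,(x.mean(),r),89)[:2];print(r,len(x),w,ang(w-c))
```

```text
[520.45586072  15.10666919 148.0526629 ] 0.6055455163230051
1.1666478704903107 93.78974800766308 chord 85.27830968582347
mark [562.42000631  32.00102346] dir ang 1.1383269038539134 from hub 1.1291583003096775
263 3 [545.8081088   21.44269524] 1.204174136698951
264 7 [543.94839514  23.20054767] 1.1704849561690622
265 7 [542.13641396  23.14775491] 1.1624852108732109
266 7 [540.32526888  23.09498652] 1.1548705100304808
267 8 [538.53804363  22.13777568] 1.1592402055705433
268 7 [536.75147464  21.18091634] 1.1633793509609738
```

The lever reads about 1.165 and the mark about 1.13. That difference is 1.8 mm at the mark's centre, well inside its ±4 mm (±0.08 rad) width. The orange post hasn't moved and the gripper is clear, so I'm handing in.

Emit:
nudge_tcp:
  ticks: {"moves":[[0,0,0,0,0,0],[0,0,0,0,0,0]]}

```text
t: 7.48
ee_pos: [395.1, -315.1, 269.7]
orientation: [-3.141, -0.004, 0.0]
ft_force: [-0.7, 0.1, 0.4]
width: 59.9
grasp_force: 0.0
```

```bash
python3 -c "
from workcell import ctrl, viewer, sensors, ticket
print(ticket.close_job())"
```

```text
the job is handed in; nothing more can be done
None
```

I turned the blue lever counter-clockwise to about 1.165 rad by my measurement, within the green mark's width (centred at 1.15), then let go; the orange lever did not move, and I handed the job in at 7.5 s with the gripper clear (no verdict was returned).

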